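# Pry open a storage unit's bay, load the battery module, close up

## Task

Take the flat-bladed pry tool from the sloping tool rest, work its blade under the front edge of the cover on the small grey storage unit and lever it up, swinging the cover right back until it stands open by itself. Put the tool back in its free channel of the rest, tip down on the stop, lay the battery module flat in the open bay, label up, and shut the cover fully. Leave the screwdriver and the power adapter where they are.

Things in the scene. Friction and masses are not known exactly. Their poses are not given: they have to be found in the camera images.
- unit: Grey storage appliance, fixed, 170 (x) x 190 (y) x 90 (z) mm. Origin: centre of its underside; x points from its slotted black front to its back. An aluminium cover 115 (x) x 97 (y) x 4 mm, flush with its top, hinged along the rear edge, shuts a bay. The opening in the top in front of the cover's front edge is a pry pocket.
- pocket (a point): Middle of the shut cover's lower front corner, 86 mm above the bench (fixed to the unit, axes as the unit). The pry pocket here is 28 mm wide (y), open above, from 23 mm in front of this edge to 15 mm under it, floor 64 mm above the bench. Only here can a blade get under the cover, leaning back about 30 degrees so that its tip points in under the edge.
- hinge (a point): Middle of the cover's hinge line, 88 mm above the bench, 115 mm behind the cover's front edge; the axis is the unit's y.
- bay (a point): Centre of the bay floor, 52 mm above the bench, 5 mm behind the unit's middle; axes as the unit. The bay is 80 (x) x 100 (y) mm and 34 mm deep below the cover.
- cover_edge (a point): Middle of the cover's front edge (mid thickness), moving with the cover.
- cover (a joint): Cover angle: 0 shut, grows as its front edge rises, stop at 1.8 rad. A stiff hinge (about 0.1 N m friction) holds it at any angle; about 2 N at the front edge lifts it.
- tool: Pry tool, 165 mm, 60 g: flat steel blade 12 wide (y) x 2.5 thick (x) x 45 mm long, neck 10 x 8 mm, black handle 18 (x) x 14 (y) mm from 60 to 165 mm. Origin: blade tip; z runs up to the handle end. Starts in one channel of the rest, handle up, leaning 0.524 rad from vertical towards the rest's -x; the last 50 mm of handle stand free of the channel, to grip across the 14 mm (y).
- rest: Tool rest, fixed: dark base plate 170 (x) x 135 (y) x 10 mm with two sloping aluminium channels at y = +35 and -35 mm. Each is a trough 26 mm wide inside, open above, its 12 mm side walls reaching from 45 to 112 mm up the tool, with a stop plate at the bottom for the tip. Origin: centre of the underside.
- channel0 (a point): Where a tool's tip stands on the stop of the +y channel, 22 mm above the bench; axes as the rest. A returned tool lies in the channel as at the start: tip here, z axis leaning 0.524 rad towards the rest's -x.
- channel1 (a point): The same for the -y channel.
- driver: Bystander: screwdriver, 140 mm, round handle 18 mm across, thin round shaft, in the other channel. Origin at its tip, z up the tool.
- module: Battery module to load: flat black block 60 (x) x 42 (y) x 20 (z) mm with a pale paper label on top, about 120 g, lying on the bench. Origin: centre of its underside.
- brick: Bystander: power adapter, plain black block 80 x 40 x 30 mm with no label. Origin: centre of its underside. It and the module may lie in either of two places.
Not all that is in view belongs to the job. Leave any red look-alike of the rest alone.

How it is judged (in metres and radians):
On the way, in this order (a step that is already met when the one before it is completed fails the run):
1. the cover is being levered up by the tool (0.1 to 0.6 rad open, tool bearing on the unit or its cover, fingers not) (value of joint cover between 0.1 and 0.6 rad and contact force between tool and unit above 0.2 N and contact force between the fingers and unit below 0.2 N), for 0.05 s.
2. the cover stands open, beyond 1.3 rad, with the tool off it (value of joint cover above 1.3 rad and contact force between tool and unit below 0.05 N), for 0.2 s.
3. the module lies flat on the bay floor, released (x of module in the frame of bay between -0.028 and 0.028 m and y of module in the frame of bay between -0.035 and 0.035 m and z of module in the frame of bay below 0.006 m and angle between module's own z axis and vertical below 0.12 rad and contact force between the fingers and module below 0.05 N), for 0.2 s.
4. the cover is shut (value of joint cover below 0.04 rad), for 0.2 s.
At the end, for the whole second after the job is handed in: The cover is shut (under 0.04 rad) over the module, which lies flat on the bay floor (within 6 mm of it, tilt under 0.12 rad); the pry tool lies at rest in a channel of the rest, tip within 15 mm of the stop point, leaning 0.40 to 0.66 rad (x of module in the frame of bay between -0.028 and 0.028 m and y of module in the frame of bay between -0.035 and 0.035 m and z of module in the frame of bay below 0.006 m and angle between module's own z axis and vertical below 0.12 rad and (distance between tool and channel0 below 0.015 m or distance between tool and channel1 below 0.015 m) and angle between tool's own z axis and vertical between 0.4 and 0.66 rad and value of joint cover below 0.04 rad and linear speed of each of tool, module below 0.02 m/s); the robot touches nothing.
It fails at once if the screwdriver or the power adapter is moved more than 40 mm (distance of any of driver, brick from where it was at the start of the episode above 0.04 m).
It also fails if it takes over 72 s, if anything falls off the work surface, if the arm or the gripper's body presses on something with over 40 N, if the wrist force passes 120 N, or if a joint passes its speed limit or range.

## Robot

A 7-joint arm with a two-finger parallel gripper is mounted at the origin on the work surface. World frame = base frame: x ahead of the robot, y to its left, z up, the work surface at z = 0. Lengths are in mm, angles in rad, forces in N, time in s.
With the tool pointing down it reaches from about 400 to 875 mm from the base axis. Payload 19.3 kg.
Tool frame: the origin (TCP) lies at the very end of the fingers, on their centre line; the grasp point (between the pads) lies 19 mm behind it (grip_point_offset is the z of the grasp point in the tool frame, in mm); z points along the fingers, y is the line along which they close (so a half turn about z gives the same grasp; the last joint's range is limited). The gripper opens to 85 mm and grips with 20 to 120 N. Pads are 22 mm wide; open, the fingers measure 114 mm over their backs; the gripper's body (76 mm by 85 mm) begins 54 mm behind the grasp point. The pads swing forward as they close: fully open they stand 13 mm farther back than shut.
Start: joints at [1.079, 0.521, -0.036, 1.599, 0.021, 1.021, -0.113], TCP at [255.849, -570.224, 231.291] pointing down, gripper open.
Joint ranges: [-2.91, 2.91], [-0.3, 2.13], [-1.5, 1.42], [0.17, 2.43], [-1.26, 4.41], [0.16, 1.93], [-2.52, 2.52]. Speed limits (rad/s): [1.89, 1.89, 2.39, 2.39, 3.01, 3.01, 3.01].

## Interface

Orientations are given as a 3x3 rotation matrix whose columns are the frame's x, y, z axes.
In Python, from workcell import movep, movel, goto_joints, open_gripper, clamp, wait, inverse_kinematics, read_state, camera, PlanningError, finish_job, grip_point_offset gives the robot as it stands. Calls block until the motion is done:
- movep(position, orientation): joint-space move of the TCP to a pose.
- movel(position, frame=None, max_speed=150, guard=None): straight line of the TCP; frame=None keeps the orientation; max_speed is the mean speed in mm/s. With guard (N) it stops when the force on the tool has changed by that much, and returns True; else False.
- goto_joints(angles): joint-space move.
- open_gripper() and clamp(): open the fingers fully, or close them until they stop; the grip force is fixed at half the most.
- wait(seconds).
- inverse_kinematics(position, orientation): joint angles nearest the present ones, or None.
- read_state(): the state.
- camera(name): name is "scene" or "top" or "wrist"; returns a dict with "image" (400x640x3 uint8, blue, green, red), "range_z" (400x640 float32, mm along the optical axis (not along the pixel's ray), 0 where there is no reading), "fx", "fy", "cx", "cy" (pixels), "dist_coeffs" ([k1, k2, p1, p2, k3] as OpenCV has them; the pictures are not rectified), "cam_to_world" (4x4, takes a point from camera to world coordinates). Camera axes: x right, y up, looking along -z (the intrinsics and any distortion apply to the point x, -y, -z); pixel columns grow to the right and rows downward; lengths in mm; the calibration is good to about 2 mm. A picture is of the moment at which its call begins.
A pose or a line that the arm cannot do raises PlanningError and nothing moves.
- finish_job(): hands the job in; it is judged then, once.
The state is a dict: "time": time; "qpos": joint angles; "qvel": joint speeds; "joint_efforts": joint torques, N m; "eef_pos": TCP position; "tool_rot": TCP orientation; "ft_force": force on the tool from outside, world axes, zero at the start; "torque": the same for the moment, N m; "finger_gap": finger opening in mm; "gripper_force": force on a finger pad.
Only numpy, scipy, OpenCV 4.12 (cv2) and the standard library are available. Lean on these libraries where they do the work, as an engineer would, in place of code of your own. Each camera call takes 0.05 s, during which the arm holds its last target. There are 200 camera calls.

## Working session

There is one attempt and no reset: what is moved stays moved. The work goes in short steps, each a Python script; the robot and the scene stay as the last script left them, time stands still between calls to the robot, and variables do not carry over. Pictures are saved under pics/ and viewed, at most 10 in all, crops included, and the job is handed in when it is done.

```bash
mkdir -p pics; ls; python3 - <<'E'
from workcell import *
import cv2,numpy as np
for n in ("scene","top"):
    c=camera(n); cv2.imwrite(f"pics/{n}0.png",c["image"]); np.savez(f"{n}0.npz",**{k:np.array(v) for k,v in c.items()})
    print(n,c["fx"],c["cx"],c["dist_coeffs"],np.round(c["cam_to_world"],3).tolist())
print(read_state(),grip_point_offset)
E
```

```text
pics
scene 427.9638852788045 314.5458816142535 [-0.0801017  0.         0.         0.         0.       ] [[0.001, -0.569, 0.823, 1334.353], [1.0, -0.013, -0.01, -29.007], [0.017, 0.823, 0.568, 683.787], [0.0, 0.0, 0.0, 1.0]]
top 402.2464759489602 313.61420762559925 [-0.09333511  0.          0.          0.          0.        ] [[-0.014, 0.999, -0.034, 423.701], [-1.0, -0.014, -0.011, -27.216], [-0.012, 0.034, 0.999, 1079.491], [0.0, 0.0, 0.0, 1.0]]
{'time': 0.1, 'qpos': array([ 1.07880375,  0.52191866, -0.03632595,  1.59995611,  0.02117847,
        1.02108856, -0.11281155]), 'qvel': array([ 0.00045967, -0.00111719, -0.00138409, -0.00093921, -0.00043077,
        0.00132802,  0.00052084]), 'joint_efforts': array([ 3.36329300e-03, -9.28491282e+01,  1.98383622e+00, -3.70532906e+01,
        1.80533918e-02,  5.39939108e-03,  7.95518616e-06]), 'eef_pos': array([ 255.72353669, -569.9600793 ,  230.80373984]), 'tool_rot': array([[ 9.12370840e-01,  4.09364444e-01, -4.50137304e-04],
       [ 4.09364688e-01, -9.12370419e-01,  8.77996739e-04],
       [-5.12713138e-05, -9.85328939e-04, -9.99999513e-01]]), 'ft_force': array([0.57331675, 0.88430789, 0.73833267]), 'torque': array([-0.04086181, -0.00933127,  0.06533254]), 'gripper_force': 0.0, 'finger_gap': 85.29095065334084} -18.700000000000003
```

View pics/scene0.png

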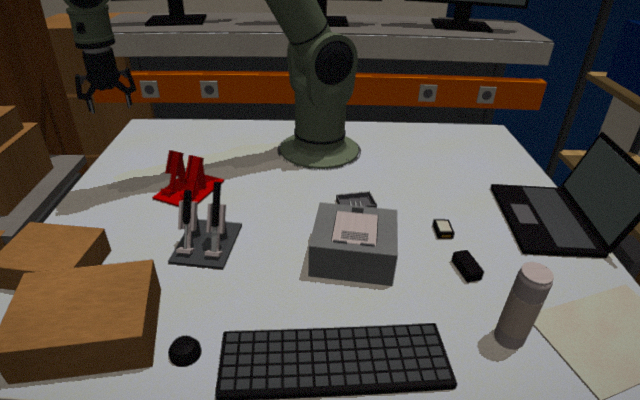

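View pics/top0.png

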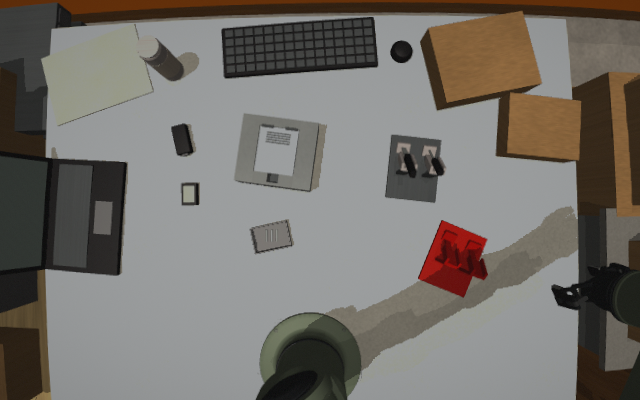

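The grey rest is at about (413,168) in the top view, and its red look-alike is at (453,258). The unit is at (280,152) with its pry pocket at (273,178), towards the robot. The labelled block at (190,193) is probably the module and the plain one at (183,140) the brick. The tray at (272,237) is a distractor. I'll enlarge these to confirm.

```bash
python3 - <<'E'
import cv2,numpy as np
t=cv2.imread("pics/top0.png");s=cv2.imread("pics/scene0.png")
r=lambda im,x0,y0,w,h,k:cv2.resize(im[y0:y0+h,x0:x0+w],None,fx=k,fy=k,interpolation=cv2.INTER_CUBIC)
a=np.hstack([r(t,380,125,70,85,6)[:, :400],r(s,165,170,80,102,5)]); 
A=np.zeros((510,800,3),np.uint8); A[:510,:400]=r(t,380,125,67,85,6)[:510,:400];A[:510,400:800]=r(s,165,170,80,102,5)
cv2.imwrite("pics/c1.png",cv2.convertScaleAbs(A,alpha=1.5,beta=20))
B=np.zeros((550,800,3),np.uint8); B[:450,:500]=r(t,230,105,100,90,5); B[:550,500:800]=r(t,165,115,60,110,5)
cv2.imwrite("pics/c2.png",B)
E
```

```text
(no output)
```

View pics/c1.png

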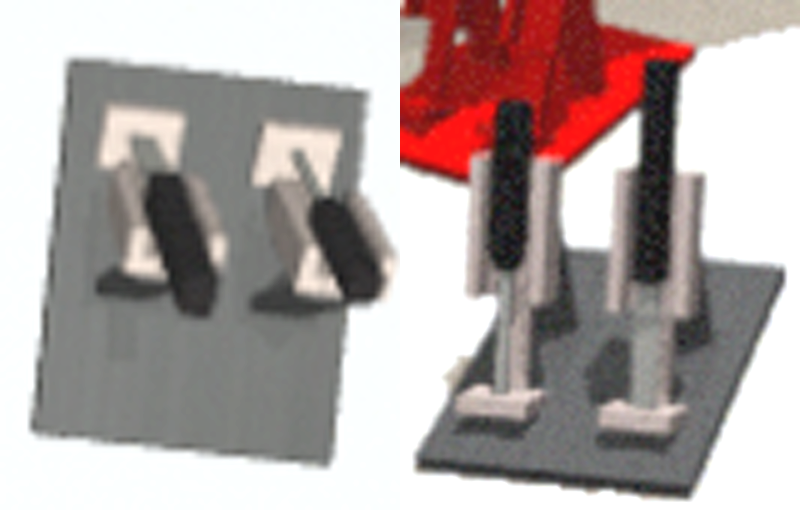

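View pics/c2.png

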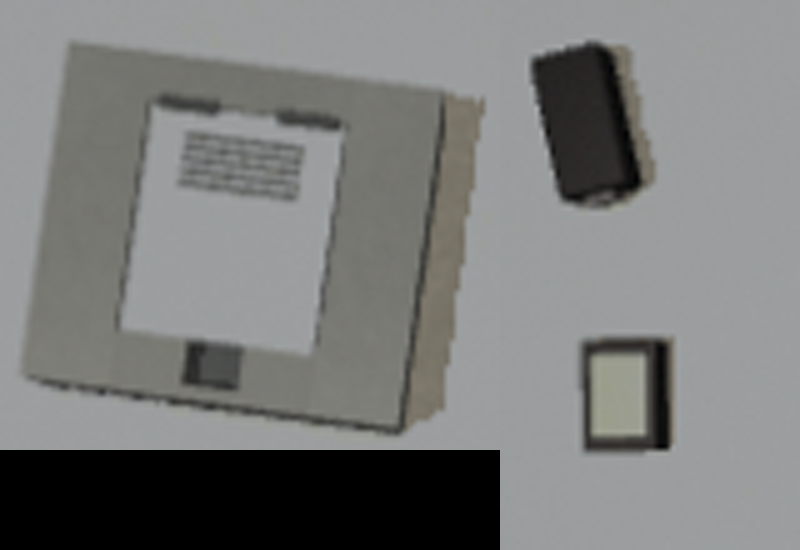

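The flat blade and square handle are in the +y channel: left in the top view, tip about (404,149), and right in the scene crop. The round thin shaft is the driver. The labelled block is the module, centred around (189,194). The plain black one is the brick. Next I compute the poses.

```bash
cat > h.py <<'E'
import numpy as np, cv2
from workcell import *
G=-grip_point_offset
def ray(c,uv):
    K=np.array([[float(c["fx"]),0,float(c["cx"])],[0,float(c["fy"]),float(c["cy"])],[0,0,1]])
    n=cv2.undistortPoints(np.array(uv,float).reshape(-1,1,2),K,np.array(c["dist_coeffs"],float)).reshape(-1,2)
    M=np.array(c["cam_to_world"]); d=np.c_[n[:,0],-n[:,1],-np.ones(len(n))]@M[:3,:3].T
    return M[:3,3],d
def onz(c,uv,z):
    o,d=ray(c,uv); return o+d*((z-o[2])/d[:,2])[:,None]
def project(c,P):
    K=np.array([[float(c["fx"]),0,float(c["cx"])],[0,float(c["fy"]),float(c["cy"])],[0,0,1]])
    M=np.linalg.inv(np.array(c["cam_to_world"])); p=np.asarray(P,float)@M[:3,:3].T+M[:3,3]
    p=p*[1,-1,-1]
    return cv2.projectPoints(p,np.zeros(3),np.zeros(3),K,np.array(c["dist_coeffs"],float))[0].reshape(-1,2)
def fit(P,Q):
    "2D rigid: local P -> world Q; returns centre, yaw, residuals"
    P=np.array(P,float);Q=np.array(Q,float)[:,:2]; p=P-P.mean(0);q=Q-Q.mean(0)
    a=np.arctan2((p[:,0]*q[:,1]-p[:,1]*q[:,0]).sum(),(p*q).sum())
    R=np.array([[np.cos(a),-np.sin(a)],[np.sin(a),np.cos(a)]]); t=Q.mean(0)-R@P.mean(0)
    return t,a,Q-(P@R.T+t)
E
python3 - <<'E'
from h import *
np.set_printoptions(precision=2,suppress=True)
c=dict(np.load("top0.npz"))
f=lambda L,k,o:np.array(L,float)/k+o-0.5+0.5/k
U=onz(c,f([(70,42),(443,93),(402,433),(25,377)],5,(230,105)),90)
u=[(85,95),(85,-95),(-85,-95),(-85,95)]
print("unit",*fit(u,U))
C=onz(c,f([(150,98),(345,125),(312,355),(118,330)],5,(230,105)),90); print("cover",C, C.mean(0))
R=onz(c,f([(68,60),(368,92),(330,465),(33,432)],6,(380,125)),10)
print("rest",*fit([(85,67.5),(85,-67.5),(-85,-67.5),(-85,67.5)],R))
m=onz(c,f([(583,340),(655,340),(655,450),(583,450)],5,(165,115)),20)
print("mod",*fit([(30,21),(30,-21),(-30,-21),(-30,21)],m))
b=onz(c,f([(533,55),(607,43),(637,188),(567,203)],5,(165,115)),30)
print("brick",*fit([(40,20),(40,-20),(-40,-20),(-40,20)],b))
s=dict(np.load("scene0.npz"))
L=[(72,255),(72,72)]
D=c["range_z"]; 
for p in [(280,120),(190,193),(183,140),(400,190)]:
    o,d=ray(c,[p]); print(p,(o+d[0]*D[p[1],p[0]]))
E
```

```text
unit [555.67  74.68] -0.14827117816107865 [[ 0.53  0.16]
 [-0.66  2.09]
 [-1.09 -0.45]
 [ 1.22 -1.8 ]]
cover [[625.14 116.16  90.  ]
 [609.78  19.1   90.  ]
 [495.61  36.73  90.  ]
 [509.47 132.81  90.  ]] [560.   76.2  90. ]
rest [ 516.92 -281.84] -0.12164567189294985 [[-1.5   0.65]
 [-0.79 -0.56]
 [ 1.03  0.57]
 [ 1.26 -0.66]]
mod [453.29  51.33] -0.012242000894600567 [[-0.95 -1.93]
 [-0.99  1.99]
 [ 0.98  1.96]
 [ 0.96 -2.03]]
brick [596.85  66.46] 0.19759576580136134 [[ 0.87  0.21]
 [-1.31  0.26]
 [-0.05  0.93]
 [ 0.49 -1.4 ]]
(280, 120) [634.61  65.1   90.49]
(190, 193) [458.4  314.1   21.74]
(183, 140) [599.3  330.    31.73]
(400, 190) [ 459.   -245.57    9.5 ]
```

```bash
python3 - <<'E'
from h import *
np.set_printoptions(precision=1,suppress=True)
c=dict(np.load("top0.npz")); s=dict(np.load("scene0.npz"))
f=lambda L,k,o:np.array(L,float)/k+o-0.5+0.5/k
fm=lambda L:f([(x-500,y) for x,y in L],5,(165,115))
m=onz(c,fm([(583,340),(655,340),(655,450),(583,450)]),20); M=fit([(30,21),(30,-21),(-30,-21),(-30,21)],m); print("mod",*M)
m=onz(c,fm([(590,350),(645,350),(645,438),(590,438)]),20); print("label",m.mean(0))
b=onz(c,fm([(533,55),(607,43),(637,188),(567,203)]),30); print("brick",fit([(40,20),(40,-20),(-40,-20),(-40,20)],b)[:2])
a=-0.1216; R=np.array([[np.cos(a),-np.sin(a)],[np.sin(a),np.cos(a)]]); o=np.array([516.9,-281.8])
loc=lambda P:(P[:,:2]-o)@R
def both(name,pt,ps,z):
    A=onz(c,f([pt],6,(380,125)),z); B=onz(s,f([(ps[0]-400,ps[1])],5,(165,170)),z); print(name,A[0],B[0],"rest:",loc(A)[0],loc(B)[0])
both("tip",(150,142),(650,405),22)
both("handle end",(197,302),(662,62),163)
both("driver end",(368,290),(514,105),143)
# rest corners in scene
S=onz(s,f([(x-400,y) for x,y in [(690,487),(418,462),(783,268)]],5,(165,170)),10)
print("rest scene fit",*fit([(85,67.5),(85,-67.5),(-85,67.5)],S))
# unit from scene: find edges? project top fit
u=np.array([(85,95),(85,-95),(-85,-95),(-85,95)],float);a=-.148;Ru=np.array([[np.cos(a),-np.sin(a)],[np.sin(a),np.cos(a)]])
print(project(s,np.c_[u@Ru.T+[555.7,74.7],np.full(4,90)]))
im=s["image"][195:290,300:405]; cv2.imwrite("pics/c3.png",cv2.resize(im,None,fx=6,fy=6,interpolation=cv2.INTER_CUBIC))
E
```

```text
mod [456.9 319.1] -0.006555114094785573 [[-0.5 -1.2]
 [-0.8  1.4]
 [ 0.5  1.3]
 [ 0.7 -1.5]]
label [457.5 319.9  20. ]
brick (array([602.4, 334. ]), np.float64(0.21059749708957307))
tip [ 569.  -257.8   22. ] [ 571.  -252.3   22. ] rest: [48.8 30.2] [50.2 35.8]
handle end [ 488.1 -243.6  163. ] [ 492.4 -245.3  163. ] rest: [-33.2  34.4] [-28.7  33.3]
driver end [ 493.4 -316.1  143. ] [ 499.8 -315.7  143. ] rest: [-19.2 -36.9] [-12.9 -35.7]
rest scene fit [ 523.2 -283.4] -0.10668941210425263 [[-1.1 -2. ]
 [-0.2  2.5]
 [ 1.3 -0.5]]
[[397.2 254.3]
 [308.3 244.7]
 [319.2 201. ]
 [396.5 208.6]]
```

View pics/c3.png

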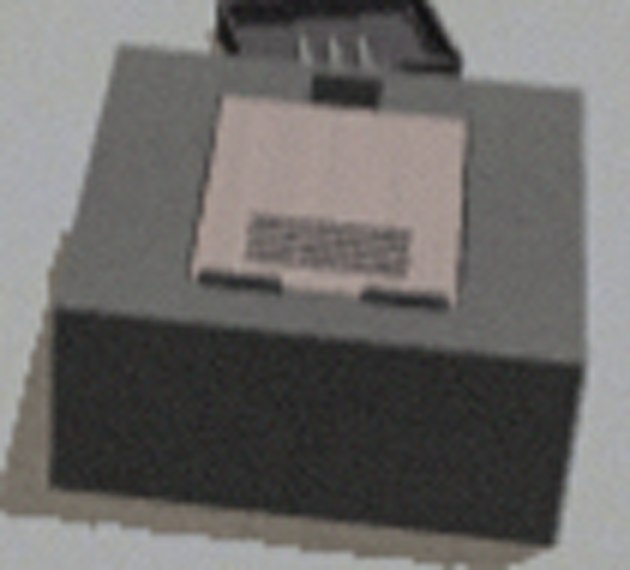

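The scene view puts the unit 3 to 4 mm farther in +x than the top view, with top corners at (397.1,255.3), (309.2,246.3), (320.3,202.5) and (397.2,210.0). I'll refine it with close wrist pictures, first above the unit and then above the rest.

```bash
cat >> h.py <<'E'
def Rz(a): return np.array([[np.cos(a),-np.sin(a),0],[np.sin(a),np.cos(a),0],[0,0,1.]])
def down(a,t=0):
    "gripper frame: x along yaw a, pointing down, z tilted forward (+x) by t; y = -left"
    x=np.array([np.cos(t),0,np.sin(t)]);z=np.array([np.sin(t),0,-np.cos(t)])
    return Rz(a)@np.c_[x,np.cross(z,x),z]
def snap(n,name):
    c=camera(n); cv2.imwrite(f"pics/{name}.png",c["image"]); np.savez(f"{name}.npz",**{k:np.array(v) for k,v in c.items()}); return c
E
python3 - <<'E'
from h import *
np.set_printoptions(precision=3,suppress=True)
movep([460,70,380],down(-.148)); snap("wrist","w_unit")
movep([480,-250,380],down(-.1216)); c=snap("wrist","w_rest")
print(read_state()["time"],c["cam_to_world"],c["fx"])
a=cv2.imread("pics/w_unit.png");b=cv2.imread("pics/w_rest.png")
cv2.imwrite("pics/w2.png",np.vstack([cv2.resize(x,(480,300),interpolation=cv2.INTER_AREA) for x in (a,b)]))
E
```

```text
3.8583 [[  -0.12     0.952    0.282  551.053]
 [  -0.993   -0.115   -0.035 -257.568]
 [  -0.001   -0.284    0.959  521.937]
 [   0.       0.       0.       1.   ]] 349.81366763676243
```

View pics/w2.png

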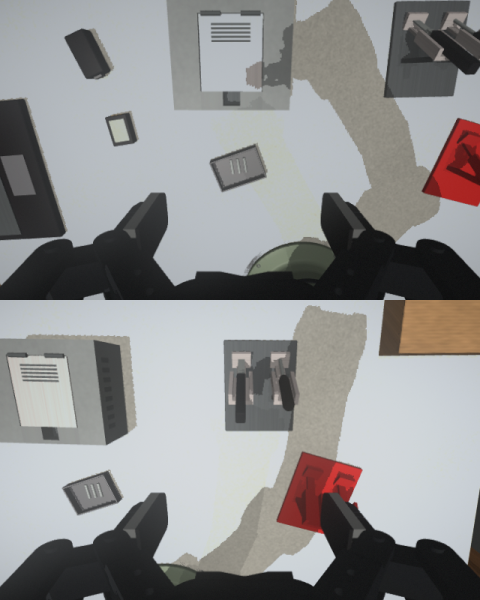

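The upper half (above the unit) shows the cover's front edge and pocket at about (231,95) in the half-scale view. The lower half shows the rest at about (260,385) with the pry tool on the left. I'll enlarge both.

```bash
python3 - <<'E'
import cv2,numpy as np
a=cv2.imread("pics/w_unit.png");b=cv2.imread("pics/w_rest.png")
r=lambda im,x0,y0,w,h,k:cv2.resize(im[y0:y0+h,x0:x0+w],None,fx=k,fy=k,interpolation=cv2.INTER_CUBIC)
A=np.zeros((600,800,3),np.uint8)
A[:520,:400]=r(b,295,48,100,130,4)
A[:600,400:800]=r(a,258,0,100,150,4)
cv2.imwrite("pics/w3.png",A)
E
```

```text
(no output)
```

View pics/w3.png

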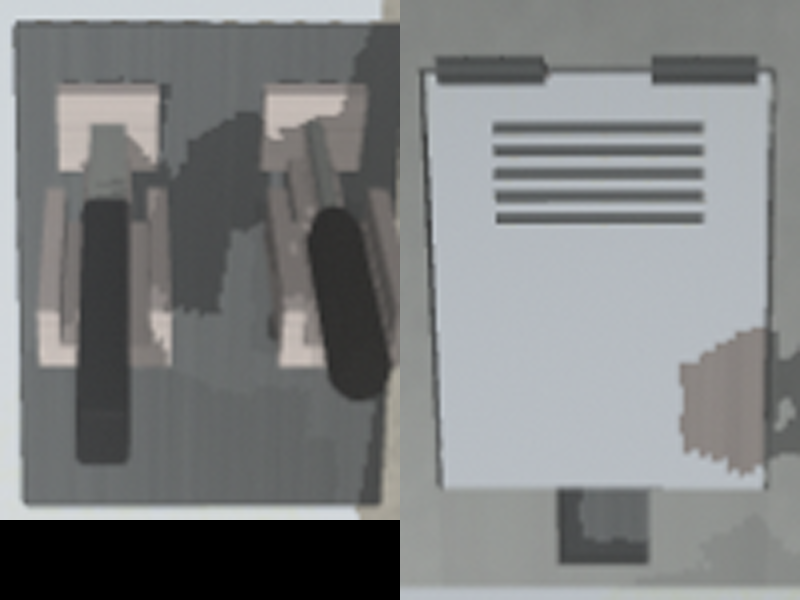

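```bash
python3 - <<'E'
from h import *
np.set_printoptions(precision=1,suppress=True)
f=lambda L,k,o:np.array(L,float)/k+o-0.5+0.5/k
w=dict(np.load("w_rest.npz")); u=dict(np.load("w_unit.npz"))
P=onz(w,f([(15,22),(24,503),(380,505)],4,(295,48)),10)
o,a,r=fit([(85,67.5),(-85,67.5),(-85,-67.5)],P); print("rest",o,a,r)
R=Rz(a)[:2,:2]
T=onz(w,f([(108,125)],4,(295,48)),22); H=onz(w,f([(104,437)],4,(295,48)),164.9)
print("tip",T,(T[:,:2]-o)@R,"end",H,(H[:,:2]-o)@R)
g=lambda L:f([(x-400,y) for x,y in L],4,(258,0))
C=onz(u,g([(441,487),(767,489),(423,70),(775,70)]),90); F=onz(u,g([(558,489),(649,489),(560,563),(649,563)]),90)
oc,ac,rc=fit([(-115,48.5),(-115,-48.5),(0,48.5),(0,-48.5)],C); print("hinge",oc,ac,rc)
print("pocket edge mid",oc+Rz(ac)[:2,:2]@[-115,0],F.mean(0),np.linalg.norm(F[0]-F[1]),(F[:,:2]-oc)@Rz(ac)[:2,:2])
t=np.array([557.5,76]);print("from unit avg: pocket",t+Rz(-.148)[:2,:2]@[-52.5,0],"hinge",t+Rz(-.148)[:2,:2]@[62.5,0])
# depth checks
for nm,c,p in (("cover",u,(300,90)),("plate",w,(345,110)),("handle",w,(321,130))):
    oo,d=ray(c,[p]); print(nm,oo+d[0]*c["range_z"][p[1],p[0]])
m=u["range_z"].shape
E
```

```text
rest [ 518.2 -283.8] -0.12295550799794348 [[-1.4 -0.2]
 [ 0.7 -0.8]
 [ 0.6  1. ]]
tip [[ 571.9 -254.9   22. ]] [[49.8 35.3]] end [[ 490.3 -245.3  164.9]] [[-32.4  34.8]]
hinge [616.   65.8] -0.15084003280818487 [[ 0.1  0.7]
 [-0.6 -0.8]
 [ 0.3  1. ]
 [ 0.1 -0.8]]
pocket edge mid [502.3  83.1] [490.7  84.9  90. ] 27.541725082368846 [[-115.5   13.8]
 [-115.5  -13.7]
 [-137.8   13.7]
 [-137.8  -13.7]]
from unit avg: pocket [505.6  83.7] hinge [619.3  66.8]
cover [539.8  87.3  89.1]
plate [ 526.6 -282.7    9.9]
handle [ 514.9 -248.4  138.2]
```

All views agree within about 2 mm. I take the wrist values: pocket edge (503,83), unit yaw −0.150, tool tip at (50,35) in the rest frame. Now I grasp the tool.

```bash
cat >> h.py <<'E'
AR=-.123; OR=np.array([518.2,-283.8,0]); AU=-.150; PK=np.array([503.,83.,86.]) # rest, pocket point
S=148.
def rest(x,y,z): return OR+Rz(AR)@np.array([x,y,z],float)
GR=rest(50-S/2,35.2,22+S*np.cos(np.pi/6)-G)   # TCP at the grasp in the rest
HX=np.array([115.,0,2.]) # hinge in pocket frame
def tcp(tipx,tipz,L,off=(0,0)):
    "TCP world pose for tool tip (pocket frame x, z rel. 86) at lean L"
    t=L-np.pi/6
    p=np.array([tipx+off[0],0,tipz+off[1]])+S*np.array([-np.sin(L),0,np.cos(L)])+G*np.array([np.sin(t),0,-np.cos(t)])
    return PK+Rz(AU)@p, down(AU,t)
def edge(th):
    x,z=-115.,-2.; c,s=np.cos(th),np.sin(th); return np.array([115+x*c+z*s,2-x*s+z*c])
def lever(th,sc=20.):
    L=np.interp(th,[0,.1,.6,1.8],np.radians([30,33,55,55])); b=min(L+th,np.pi/2)
    q=np.array([sc*np.sin(b)-1.25*np.cos(b),-sc*np.cos(b)-1.25*np.sin(b)])
    c,s=np.cos(th),np.sin(th); return edge(th)+np.array([q[0]*c+q[1]*s,-q[0]*s+q[1]*c]),L
E
python3 - <<'E'
from h import *
np.set_printoptions(precision=2,suppress=True)
for th in np.arange(0,1.71,.17):
    t,L=lever(th); p,R=tcp(*t,L); print(round(th,2),t,round(np.degrees(L)),p,inverse_kinematics(p,R) is not None)
R=down(AR)
movel(GR+[0,0,70],R,250); print(movel(GR,None,120,guard=15)); clamp(); s=read_state(); print(s["eef_pos"],GR,s["finger_gap"],s["gripper_force"],s["ft_force"])
movel(GR+[0,0,110],None,120); s=read_state(); print(s["finger_gap"],s["time"],s["ft_force"])
snap("scene","s_pick"); w=snap("wrist","w_pick")
E
```

```text
0.0 [  8.92 -17.95] 30 [438.65  92.73 177.53] True
0.17 [12.09  2.58] 36 [430.73  93.92 189.6 ] True
0.34 [18.79 23.11] 44 [425.07  94.78 198.18] True
0.51 [28.42 42.85] 51 [423.95  94.95 204.45] True
0.68 [39.09 59.21] 55 [429.59  94.09 213.15] True
0.85 [49.86 71.23] 55 [440.24  92.49 225.17] True
1.02 [62.51 81.25] 55 [452.75  90.59 235.19] True
1.19 [76.68 88.99] 55 [466.76  88.48 242.93] True
1.36 [91.94 94.22] 55 [481.85  86.2  248.16] True
1.53 [107.88  96.79] 55 [497.61  83.81 250.73] True
1.7 [124.02  96.63] 55 [513.57  81.4  250.57] True
False
[ 498.81 -245.92  131.66] [ 498.7  -245.92  131.47] 13.220881996421722 58.605353236198425 [-0.15 -0.24  3.58]
13.094567244260643 7.175 [ 0.12 -0.42 -1.38]
```

```bash
python3 - <<'E'
from h import *
np.set_printoptions(precision=2,suppress=True)
L=np.pi/6
movel(*tcp(5-30,-18+52,L),200)
s=read_state(); print(s["eef_pos"],s["finger_gap"],s["time"])
g=movel(tcp(5,-18,L)[0],None,50,guard=5); s=read_state(); print("ins",g,s["eef_pos"]-tcp(5,-18,L)[0],s["ft_force"])
snap("scene","s_ins"); im=cv2.imread("pics/s_ins.png")
w=snap("wrist","w_ins"); wi=cv2.imread("pics/w_ins.png")
A=np.vstack([cv2.resize(im[120:290,270:430],(640,300) if 0 else None,fx=1.76,fy=1.76,interpolation=cv2.INTER_CUBIC)[:299,:281],np.zeros((1,281,3),np.uint8)])
B=cv2.resize(wi,(480,300),interpolation=cv2.INTER_AREA)
cv2.imwrite("pics/i1.png",np.hstack([A,B]))
E
```

```text
[405.2   97.23 229.47] 13.363219874498252 9.2083
ins False [0.02 0.02 0.22] [-0.42 -0.82  0.15]
```

View pics/i1.png

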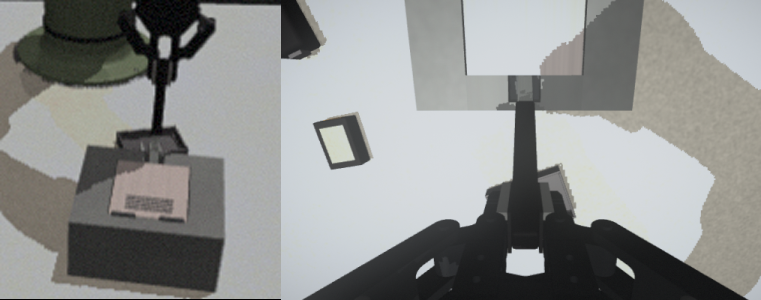

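The blade sits in the pocket, centred at about (522,88), with no contact force, and the tool is straight in the grip. Next I find the edge with a guarded push and then lever.

```bash
python3 - <<'E'
from h import *
np.set_printoptions(precision=2,suppress=True)
L=np.pi/6; p0=tcp(5,-18,L)[0]
g=movel(tcp(14,-18,L)[0],None,20,guard=3); s=read_state(); d=(Rz(AU).T@(s["eef_pos"]-p0)); print("edge",g,d,s["ft_force"])
off=(5+d[0]-lever(0)[0][0],0) if g else (0,0); print("off",off)
for th in [.06,.12,.2,.3,.42,.55]:
    t,Ln=lever(th); movel(*tcp(*t,Ln,off),80); s=read_state(); print(th,s["ft_force"],s["finger_gap"],round(s["time"],2))
np.save("off.npy",off)
c=snap("scene","s_lev")
# expected vs seen: cover points by depth along mid-line
R=Rz(AU)
D=c["range_z"]
ys=[-30,30]
for th in (0,.3,.45,.55,.65):
    P=[PK+R@np.array([*( [edge(th)[0]],)[0],y,edge(th)[1]]) for y in ys]; print(th,project(c,P))
cv2.imwrite("pics/l1.png",cv2.resize(c["image"][120:290,270:430],None,fx=3.5,fy=3.5,interpolation=cv2.INTER_CUBIC))
E
```

```text
edge True [ 5.43 -0.22 -0.44] [-1.93  0.37 -1.96]
off (np.float64(1.5092697221682396), 0)
0.06 [-0.79  0.01 -0.2 ] 13.332489221848554 11.28
0.12 [-1.29 -0.21 -0.93] 12.93774385975869 11.53
0.2 [ 0.31 -0.69 -0.43] 13.267339752466278 11.78
0.3 [-0.07  0.28 -1.3 ] 13.196918331005993 12.12
0.42 [-1.28  0.56 -1.67] 13.34341756480375 13.1
0.55 [-1.37 -0.01 -1.48] 12.988110262753835 14.24
0 [[344.27 212.3 ]
 [369.26 214.81]]
0.3 [[344.91 201.63]
 [370.48 204.13]]
0.45 [[345.07 197.31]
 [371.01 199.82]]
0.55 [[345.12 194.88]
 [371.32 197.4 ]]
0.65 [[345.11 192.85]
 [371.6  195.39]]
```

View pics/l1.png

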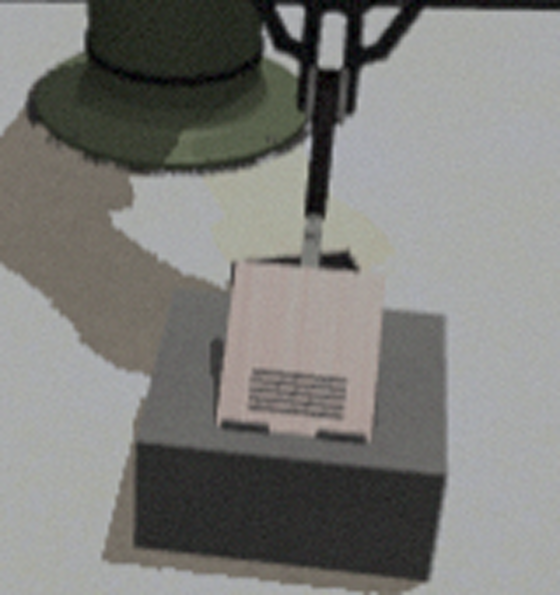

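The cover's front edge is now at row 196 to 197, which matches the 0.55 rad prediction. I continue to fully open, back off, and measure the angle from depth.

```bash
cat >> h.py <<'E'
def cover_angle(c):
    D=c["range_z"]; v,u=np.nonzero(D>0); o,d=ray(c,np.c_[u,v].astype(float)); P=o+d*D[v,u][:,None]
    q=(P-PK)@Rz(AU)-HX   # hinge frame
    m=(abs(q[:,1])<40)&(q[:,2]>15)&(np.hypot(q[:,0],q[:,2])<122)&(q[:,0]>-118)
    a=np.arctan2(q[m,2],-q[m,0]); return m.sum(),np.percentile(a,[10,50,90]) if m.sum() else None
E
python3 - <<'E'
from h import *
np.set_printoptions(precision=2,suppress=True)
off=np.load("off.npy"); print(cover_angle(dict(np.load("s_lev.npz"))))
for th in [.7,.85,1.0,1.15,1.3,1.45,1.6,1.72]:
    t,Ln=lever(th); movel(*tcp(*t,Ln,off),110); s=read_state(); print(th,s["ft_force"],round(s["time"],2))
movel(tcp(t[0]-60,t[1],Ln,off)[0],None,150)
print(cover_angle(snap("scene","s_open")),cover_angle(snap("top","t_open")),read_state()["time"])
E
```

```text
(np.int64(1313), array([0.55, 0.58, 0.65]))
0.7 [-0.7   0.23 -1.03] 14.65
0.85 [-0.24  0.02 -1.04] 14.93
1.0 [-0.11  0.16 -0.71] 15.22
1.15 [-0.09  0.26 -0.68] 15.5
1.3 [ 0.38  0.13 -0.46] 15.78
1.45 [-0.83  0.67  0.  ] 16.07
1.6 [-0.36 -0.43 -1.07] 16.35
1.72 [ 0.5   0.48 -0.29] 16.6
(np.int64(1422), array([1.74, 1.76, 1.83])) (np.int64(588), array([1.6 , 1.68, 1.7 ])) 17.425
```

```bash
cat >> h.py <<'E'
def tool_in_grip(c,pose):
    "line fit of held tool in gripper frame (camera-near face)"
    D=c["range_z"]; v,u=np.nonzero(D>0); o,d=ray(c,np.c_[u,v].astype(float)); P=o+d*D[v,u][:,None]
    q=(P-pose[0])@pose[1]; m=(abs(q[:,1])<12)&(q[:,2]>0)&(q[:,2]<95)&(abs(q[:,0]-q[:,2]*.577)<45); q=q[m]
    return m.sum(),np.polyfit(q[:,2],q[:,0],1),np.polyfit(q[:,2],q[:,1],1),q[:,2].max()
E
python3 - <<'E'
from h import *
np.set_printoptions(precision=3,suppress=True)
off=np.load("off.npy")
t,Ln=lever(1.72)
movel(read_state()["eef_pos"]+[0,0,40],None,150)
movep(GR+[0,0,110],down(AR)); s=read_state(); print(s["eef_pos"]-GR,s["time"])
c=snap("wrist","w_ret"); po=(s["eef_pos"],s["tool_rot"])
print(tool_in_grip(c,po)); print(tool_in_grip(dict(np.load("w_pick.npz")),po))
a=cv2.imread("pics/w_pick.png").astype(int);b=cv2.imread("pics/w_ret.png").astype(int); d=abs(a-b).max(2); print((d[60:330,230:410]>50).sum())
E
```

```text
Traceback (most recent call last):
workcell.PlanningError: the arm cannot follow that straight line within its joint ranges
```

```bash
python3 - <<'E'
from h import *
np.set_printoptions(precision=3,suppress=True)
movep(read_state()["eef_pos"]+[0,0,30],down(AU)); print(read_state()["time"])
movep(GR+[0,0,110],down(AR)); s=read_state(); print(s["eef_pos"]-GR,s["time"])
c=snap("wrist","w_ret"); po=(s["eef_pos"],s["tool_rot"])
print(tool_in_grip(c,po)); print(tool_in_grip(dict(np.load("w_pick.npz")),po))
a=cv2.imread("pics/w_pick.png").astype(int);b=cv2.imread("pics/w_ret.png").astype(int); d=abs(a-b).max(2); print((d[60:330,230:410]>50).sum())
E
```

```text
18.3
[  0.543   1.486 110.047] 19.5833
(np.int64(2966), array([ 0.463, 21.052]), array([-0.001,  0.378]), np.float64(94.99927704473694))
(np.int64(3046), array([ 0.474, 20.282]), array([-0.001,  1.887]), np.float64(94.95367741774106))
8203
```

No slip in the grip. I lower the tool into its channel.

```bash
python3 - <<'E'
from h import *
np.set_printoptions(precision=2,suppress=True)
movel(GR+[0,0,40],None,200)
g=movel(GR+[0,0,-1],None,60,guard=6); s=read_state(); print(g,s["eef_pos"]-GR,s["ft_force"])
open_gripper(); print(read_state()["time"])
movel(GR+[0,0,70],None,150); movel(GR+[-70,30,170],None,250)
w=snap("wrist","w_after"); c=snap("scene","s_after"); t=snap("top","t_after"); print(read_state()["time"],cover_angle(c))
a=cv2.imread("pics/scene0.png")[160:275,160:250];b=c["image"][160:275,160:250]
a2=cv2.imread("pics/top0.png")[125:215,375:460];b2=t["image"][125:215,375:460]
k=lambda x:cv2.resize(x,(390,290),interpolation=cv2.INTER_CUBIC)
cv2.imwrite("pics/f1.png",np.vstack([np.hstack([k(a),k(b)]),np.hstack([k(a2),k(b2)])]))
print((abs(a.astype(int)-b).max(2)>60).sum(),(abs(a2.astype(int)-b2).max(2)>60).sum())
E
```

```text
True [ 0.14 -0.01  0.12] [-1.02  0.53  6.55]
21.4667
22.8833 (np.int64(1374), array([1.74, 1.76, 1.82]))
2154 1835
```

View pics/f1.png

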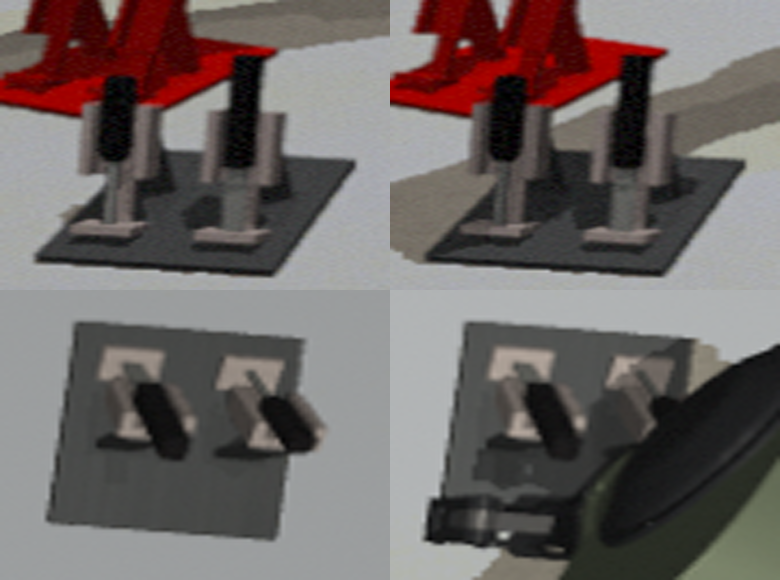

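The tool lies exactly as at the start (compare left and right halves). Next I refine the module pose from depth.

```bash
python3 - <<'E'
from h import *
np.set_printoptions(precision=2,suppress=True)
for n in ("w_unit","w_ins","top0","scene0"):
    c=dict(np.load(n+".npz")); D=c["range_z"]; v,u=np.nonzero(D>0); o,d=ray(c,np.c_[u,v].astype(float)); P=o+d*D[v,u][:,None]
    m=(np.hypot(P[:,0]-457,P[:,1]-319)<50)&(P[:,2]>16)&(P[:,2]<26); q=P[m]
    lab=c["image"][v[m],u[m]].max(1)>120
    r=cv2.minAreaRect(q[:,:2].astype(np.float32)); l=cv2.minAreaRect(q[lab][:,:2].astype(np.float32)) if lab.sum()>5 else None
    print(n,m.sum(),np.median(q[:,2]),r,l)
E
```

```text
w_unit 1110 19.29707293187286 ((456.2491455078125, 317.5276794433594), (58.744659423828125, 43.2313232421875), 0.4878480136394501) ((455.9726867675781, 320.42626953125), (45.126930236816406, 36.797264099121094), 1.5503826141357422)
w_ins 2975 19.296513085067147 ((456.146728515625, 318.0993957519531), (60.12545394897461, 43.95283889770508), 0.9063172936439514) ((456.4290466308594, 319.1281433105469), (60.28994369506836, 42.83869552612305), 2.192721366882324)
top0 329 19.915990094312747 ((458.390625, 317.0379333496094), (59.2811279296875, 40.37897872924805), 0.5926190614700317) ((457.18475341796875, 320.12884521484375), (40.53316116333008, 28.925262451171875), 0.2506033778190613)
scene0 250 20.122479134507046 ((459.91796875, 316.99176025390625), (61.113067626953125, 43.81551742553711), 2.540217399597168) ((456.3988342285156, 317.5968322753906), (50.3511848449707, 37.31961441040039), 10.114081382751465)
```

```bash
python3 - <<'E'
from h import *
np.set_printoptions(precision=2,suppress=True)
M=np.array([456.7,318.5,12.]); B=PK+Rz(AU)@np.array([52.5+5-4,0,0]); print(B)
s=read_state();print(s["qpos"])
for f in (0,np.pi):
    print(f,inverse_kinematics(M+[0,0,60],down(.01+f)),inverse_kinematics([*B[:2],79],down(AU+f)),inverse_kinematics([*B[:2],150],down(AU+f)))
E
```

```text
[555.9   75.01  86.  ]
[-0.33  0.29  0.84  1.91 -0.24  1.06 -1.08]
0 [-1.19  0.78  0.7   1.93 -0.75  0.72 -1.59] [-0.59  0.7   0.51  1.91 -0.53  0.67 -1.48] [-0.66  0.61  0.61  1.87 -0.46  0.81 -1.53]
3.141592653589793 [-0.25  0.72 -0.66  1.88  0.62  0.76  0.32] [-0.21  0.63 -0.04  1.89  0.04  0.63  1.15] [-0.24  0.52 -0.    1.85  0.    0.77  1.18]
```

```bash
python3 - <<'E'
from h import *
np.set_printoptions(precision=2,suppress=True)
M=np.array([456.7,318.5,12.]); B=PK+Rz(AU)@np.array([53.5,0,0]); F=np.pi
movep([430,50,300],down(AU+F)); movep(M+[0,0,80],down(.01+F)); print(read_state()["time"])
print(movel(M,None,120,guard=12)); clamp(); s=read_state(); print(s["finger_gap"],s["gripper_force"],s["eef_pos"]-M)
movel(M+[0,0,160],None,180); s=read_state(); print(s["finger_gap"],s["time"])
if s["finger_gap"]>35:
    movel([*B[:2],172],down(AU+F),200)
    print(movel([*B[:2],79],None,100,guard=8)); s=read_state(); print(s["finger_gap"],s["eef_pos"]-B,s["ft_force"],s["time"])
    open_gripper(); s=read_state(); print(s["finger_gap"],s["ft_force"],s["time"])
    movel([*B[:2],190],None,150); movel([*(B[:2]-[150,0]),260],None,200); c=snap("top","t_bay"); c2=snap("scene","s_bay"); print(cover_angle(c2))
    D=c["range_z"]; v,u=np.nonzero(D>0); o,d=ray(c,np.c_[u,v].astype(float)); P=o+d*D[v,u][:,None]
    q=(P-[0,0,52]-(PK*[1,1,0]))@Rz(AU)-[57.5,0,0]; m=(abs(q[:,0])<38)&(abs(q[:,1])<48)&(q[:,2]>8)&(q[:,2]<45); q=q[m]
    print(m.sum(),cv2.minAreaRect(q[:,:2].astype(np.float32)),np.percentile(q[:,2],[5,50,95]),np.linalg.lstsq(np.c_[q[:,:2],np.ones(len(q))],q[:,2],rcond=None)[0])
    print(read_state()["time"])
E
```

```text
26.2167
False
39.61049906841293 58.93248438835144 [0.19 0.12 0.8 ]
39.659933872002455 28.5833
False
39.61917313739738 [ 0.32  0.04 -6.47] [-0.44 -0.25 -1.51] 31.1333
85.54561658539788 [-0.54 -0.49  0.71] 31.65
(np.int64(1376), array([1.74, 1.76, 1.83]))
417 ((-5.642173767089844, 2.923938751220703), (77.73192596435547, 64.5168685913086), 89.99607849121094) [16.62 19.91 23.54] [-0.02  0.02 20.03]
33.6167
```

The module lies flat: its top is 20 mm above the bay floor with a slope of 0.02. Next I shut the cover with closed fingers from behind.

```bash
python3 - <<'E'
from h import *
np.set_printoptions(precision=2,suppress=True)
H=PK+Rz(AU)@HX; W=lambda x,z: H+Rz(AU)@np.array([x,0,z],float); R=down(AU+np.pi)
pos=lambda th,r=95: W(-r*np.cos(th)+np.sin(th)*(11*np.sin(th)+2), r*np.sin(th)+np.cos(th)*(11*np.sin(th)+2))
path=[pos(t) for t in np.arange(1.6,-.01,-.2)]
assert all(inverse_kinematics(p,R) is not None for p in path+[W(65,95),W(65,190)])
clamp()
movel([*read_state()["eef_pos"][:2],290],R,200); movel(W(65,200),None,200); g=movel(W(65,95),None,150,guard=15); print(g,read_state()["time"])
if not g:
    for p in path: 
        movel(p,None,100); s=read_state(); print(s["ft_force"],end=" ")
    g=movel(path[-1]+[0,0,-5],None,15,guard=10); s=read_state(); print("\npress",g,s["eef_pos"],s["ft_force"],s["time"])
    wait(.2); movel(path[-1]+[0,0,60],None,150); movel(path[-1]+[-120,0,170],None,200)
    for n in ("top","scene"):
        c=snap(n,n+"_end"); D=c["range_z"]; v,u=np.nonzero(D>0); o,d=ray(c,np.c_[u,v].astype(float)); P=o+d*D[v,u][:,None]
        q=(P-PK)@Rz(AU)-HX; m=(abs(q[:,1])<44)&(q[:,0]<-8)&(q[:,0]>-110)&(abs(q[:,2])<25); q=q[m]; print(n,m.sum(),np.polyfit(q[:,0],q[:,2],1),cover_angle(c))
    print(read_state()["time"])
E
```

```text
False 37.0583
[ 0.57 -0.32 -0.21] [-0.25 -0.09 -0.24] [ 0.03 -0.57  1.09] [ 0.51 -0.26  1.04] [-0.28 -0.68  0.97] [0.69 0.46 0.66] [ 0.71 -0.2   0.36] [1.09 0.03 0.14] [-1.1   0.46 -0.53] 
press True [523.18  79.97  89.8 ] [-1.83 -1.   12.54] 40.7417
top 1442 [-0.    1.86] (np.int64(0), None)
scene 1047 [-0.    2.62] (np.int64(0), None)
42.5667
```

The cover is flat (slope 0) and pressed onto its stop, and the gripper is clear. I check that the rest is unchanged and hand in.

```bash
python3 - <<'E'
from h import *
a=cv2.imread("pics/scene_end.png").astype(int)[160:275,195:250];b=cv2.imread("pics/s_after.png").astype(int)[160:275,195:250]
print((abs(a-b).max(2)>70).sum()); wait(.3); print(finish_job())
E
```

```text
444
the job is handed in; nothing more can be done
None
```

The job is handed in after about 43 s of the 72 s allowed: the tool is back in its channel, the module lies flat in the bay label up, and the cover is shut; I was not shown the judge's verdict.

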